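# Load the die set and set the click dial of a hose crimper

## Robot

A 6-joint arm with a two-finger parallel gripper is mounted at the origin on the work surface. World frame = base frame: x ahead of the robot, y to its left, z up, the work surface at z = 0. Lengths are in mm, angles in rad, forces in N, time in s.
With the tool pointing down it reaches from about 275 to 750 mm from the base axis. Payload 10.2 kg.
Tool frame: the origin (TCP) lies at the very end of the fingers, on their centre line; the grasp point (between the pads) lies 19 mm behind it (ctrl.hold_point_z is the distance from the TCP to the grasp point, in mm); z points along the fingers, y is the direction in which the jaws open and shut (so a half turn about z gives the same grasp; the last joint's range is limited). The gripper opens to 85 mm and grips with 20 to 120 N. Pads are 22 mm wide; open, the fingers measure 114 mm over their backs; the gripper's body (76 mm by 85 mm) begins 54 mm behind the grasp point. The pads swing forward as they close: fully open they stand 13 mm farther back than shut.
Start: joints at [0.964, 0.313, 1.498, -0, 1.331, -0.223], TCP at [196.597, 486.807, 231.294] pointing down, gripper open.
Joint ranges: [-2.94, 2.94], [-0.97, 2.17], [0.19, 2.56], [-1.23, 4.37], [0.02, 3.11], [-2.88, 2.88]. Speed limits (rad/s): [2.39, 2.39, 3.01, 3.14, 3.14, 3.14].

## Interface

Orientations are given as a unit quaternion [w, x, y, z].
In Python, from rig import readout, cams, workorder, spotter, ctrl gives the robot as it stands.
- The arm moves only by the tool step_arm, never from a script. Its argument "plan" is text: rows parted by semicolons, each of 5 numbers parted by spaces: the shift along the tool's x, y, z in cm, then the turn about the tool's z in degrees, then the opening in per cent of the stroke, from 0 (shut) to 100 (fully open). In form: x y z twist gripper; .... A call has 1 to 10 rows; each row is the pose to reach, as a shift and turn from the pose commanded when the call began, along the tool's axes at that moment; what a row does not reach only later rows make up. A row lasts 1/10 s, in which the tool goes at most 50 mm and 8.59 degrees, less where a joint would pass 70% of its speed; a pose out of reach is approached as far as the arm can. A call with a gripper value outside its range is refused whole. The fingers move at their own pace and stop on an object; "grip_force" is the grip in N (left out, the last holds). Time passes only in rows, so rows that repeat a pose let the fingers close. It gives the time, the measured TCP pose, the force and the opening at its end, in the units of the state.
- readout.sense(): the state, without advancing time (a new reading comes with each control period).
- cams.capture(name): name is "scene" or "top" or "wrist"; returns (picture, depth): 400x640x3 uint8, red, green, blue; 400x640 float32, mm along the optical axis (not along the pixel's ray), 0 where there is no reading.
- cams.camera_info(name): a dict with "vfov" (degrees; the focal length in pixels is half the picture's height over the tangent of half this angle, whatever the lens; pixels are square), "cx", "cy" (the principal point, pixels), "rvec" (rotation vector, rad) and "tvec" (3), from world to camera coordinates, as OpenCV has them. Camera axes: x right, y down, z forward; pixel columns grow to the right and rows downward; lengths in mm; the calibration is good to about 2 mm. A picture is of the moment at which its call begins: read the wrist's pose just before it. camera_info takes no time and is no camera call; for the wrist camera it gives the pose at the moment of the call.
- workorder.finish_job(): hands the job in, once; it reports no verdict.
Trained networks look in the newest picture that a camera, given by its name, has taken for a name from the list of things; names that differ only in an ending like _2 or _b are one class to them, and where a whole thing is asked for, a point or a joint stands for the part that bears it (a point fixed in the world has none). Each returns a list of dicts, best first, with "conf" (0 to 1); they miss things now and then, are a little off and sometimes report something else, mostly with a low value. They report only what shows in the picture. A call takes as long as a camera call. They do not tell look-alikes from the thing itself.
- spotter.regions_of(camera, target): "pixels" (400x640 bool, what is visible of it) and "extent" ([centre column, centre row, width, height] in pixels, round what is visible of it).
The state is a dict: "time_s": time; "joints": joint angles; "dq": joint speeds; "tau": joint torques, N m; "eef_pos": TCP position; "ee_rot": TCP orientation; "force": force on the tool from outside, world axes, zero at the start; "wrist_torque": the same for the moment, N m; "grip_width": opening from 0.0 (shut) to 1.0 (fully open).
Only numpy, scipy, OpenCV 4.12 (cv2) and the standard library are available. Lean on these libraries where they do the work, as an engineer would, in place of code of your own. Each camera call takes 0.05 s, during which the arm holds its last target. There are 200 camera calls.

## Task

Set the hose crimper up for the next fitting: take the die set with the smallest bore from the tray and lower it upright into the crimper's conical bowl, without dropping it, until it sits fully home, and set the click dial on the control box to 6 (six clicks up from the zero stop, one mark past the long middle mark). Leave the other two die sets, the spanner and the loose adapter fitting where they are, and let go of everything.

Things in the scene. Friction and masses are not known exactly. Their poses are not given: they have to be found in the camera images.
- die_small: die set to load: ring of eight steel segments, smallest bore of the three (10 mm), standing upright. Origin: centre of its underside, z up. Cone from 32 mm diameter at the bottom to 50 mm at height 26 mm, then a straight round collar of 50 mm up to the top at 56 mm, by which it is gripped. 0.5 to 0.7 kg. Fully home, its underside is 23 mm below the bowl's rim; the collar stays above
- die_medium: a bystander die set, same outside, bore 20 mm, 0.5 kg; origin as for the small one
- die_large: a bystander die set, same outside, bore 31 mm, 0.4 kg; origin as for the small one
- die_tray: fixed flat aluminium tray with a black mat, 340 x 130 mm, rim 16 mm high, floor 3 mm thick, on the bench; the three die sets stand upright in it in a row along its long (x) axis about 100 mm apart, in any order. Origin under its centre
- crimper: fixed hose crimper: base plate with a round press (176 mm diameter) and, to its right seen from the robot, a grey control box, top 115 mm high. Origin on the bench under the bowl's axis, z up, x away from the robot, y to the left. A swing-away pusher is parked on a post at the far left corner (x 98, y 92 mm), 192 mm high, reaching away from the robot
- bowl_rim (a point): centre of the mouth of the conical bowl on top of the press, in the plane of the rim, 135 mm above the bench. The bowl is 48 mm wide at the rim, 34 mm deep and narrows downwards with the same taper as the die sets; it is greased (low friction) and centres the die set. The flat steel round the mouth is 132 mm in diameter
- dial (a joint): angle of the click dial, rad: 0 at the zero stop, growing clockwise seen from above, 4.189 at the other stop. It clicks (sprung ball detent) every 24 degrees = 0.4189 rad, marks 0 to 10; mark 6 is 2.513 rad. Let go between clicks, it snaps to the nearer one; about 0.15 N m turns it over a click
- dial_grip (a point): on the dial's vertical axis, at gripping height, 145 mm above the bench. Black fluted round knob 40 mm in diameter, gripped from above at any yaw; its top is 10 mm above this point, the top of its flat skirt (68 mm diameter) 24 mm below, the panel 30 mm below. 11 white marks round the skirt, longer for 0, 5, 10; mark 5 lies to crimper +x, mark 0 120 degrees anticlockwise of it
- dial_pointer (a point): outer end of the black pointer line on the dial's skirt, 34 mm from the axis; a white line on the knob's top points the same way
- spanner: bystander: steel spanner 200 mm long lying on the bench
- adapter: bystander: steel hydraulic adapter standing on the bench, 62 mm high, hexagon 34 mm across its corners; origin under its centre
Not all that is in view belongs to the job. Leave any green look-alike of the die_small alone.

How it is judged (in metres and radians):
At the end, for the whole second after the job is handed in: The small-bore die set stands upright (within 0.06 rad) and at rest in the bowl, its axis within 4 mm of the bowl's and its underside at least 20 mm below the rim (fully home is 23 mm); the dial rests in its sixth click from zero, 2.513 rad, within 0.12 rad (horizontal distance between die_small and bowl_rim below 0.004 m and z of die_small in the frame of bowl_rim below -0.02 m and angle between die_small's own z axis and vertical below 0.06 rad and linear speed of die_small below 0.02 m/s and value of joint dial between 2.39 and 2.64 rad and velocity of joint dial between -0.1 and 0.1 rad/s); the robot touches nothing.
It fails at once if the small die set is dropped (falls freely for more than about 12 mm) (linear speed of die_small above 0.5 m/s and contact force between the fingers and die_small below 0.1 N).
It fails at once if the small die set is tipped over (angle between die_small's own z axis and vertical above 0.7 rad).
It fails at once if another die set is moved by more than 25 mm (distance of any of die_medium, die_large from where it was at the start of the episode above 0.025 m).
It fails at once if another die set is tipped over (angle between any of die_medium, die_large's own z axis and vertical above 0.5 rad).
It fails at once if the spanner or the adapter is moved by more than 30 mm (distance of any of spanner, adapter from where it was at the start of the episode above 0.03 m).
It also fails if it takes over 54 s, if anything falls off the work surface, if the arm or the gripper's body presses on something with over 40 N, if the wrist force passes 120 N, or if a joint passes its speed limit or range.

## Working session

There is one attempt and no reset: what is moved stays moved. The work goes in short steps, Python scripts to look and compute and a tool call to move; the robot and the scene stay as the last step left them, time stands still between calls to the robot, and variables do not carry over. Pictures are saved under pics/ and viewed, about 8 in all and at most 12, crops included, and the job is handed in when it is done.

Besides the shell and the picture viewer there is one more tool, called after "Call:" as name(argument=value, ...) on one line, values as JSON. step_arm: Moves the arm, as the interface text tells. Its arguments: {"type":"object","properties":{"plan":{"type":"string"},"grip_force":{"type":"number"}},"required":["plan"]}

```bash
ls; mkdir -p pics; cat > h.py <<'E'
import numpy as np, cv2
from rig import readout, cams, workorder, spotter, ctrl
def cap(n):
    ci=cams.camera_info(n); im,d=cams.capture(n); return im,d,ci
def cam(ci):
    R=cv2.Rodrigues(np.array(ci["rvec"],float))[0]; t=np.array(ci["tvec"],float).ravel()
    return 200/np.tan(np.radians(ci["vfov"])/2),R,t
def world(u,v,z,ci):  # depth to world
    f,R,t=cam(ci); u,v,z=map(np.asarray,(u,v,z))
    p=np.stack([(u-ci["cx"])/f*z,(v-ci["cy"])/f*z,z],-1); return (p-t)@R
def plane(u,v,h,ci): # ray to height h
    f,R,t=cam(ci); c=-R.T@t
    r=np.array([(u-ci["cx"])/f,(v-ci["cy"])/f,1])@R; return c+r*(h-c[2])/r[2]
def proj(P,ci):
    f,R,t=cam(ci); p=R@np.asarray(P,float)+t; return f*p[0]/p[2]+ci["cx"],f*p[1]/p[2]+ci["cy"]
def save(n,im): cv2.imwrite("pics/"+n,np.ascontiguousarray(im[:,:,::-1]))
E
python3 - <<'E'
from h import *
print(readout.sense(),ctrl.hold_point_z)
ims=[]
for n in("scene","top"):
    im,d,ci=cap(n); save(n+"1.png",im); print(n,ci)
    for t in("die_small","die_medium","die_large","crimper","dial","dial_pointer","adapter","spanner","die_tray"):
        for r in spotter.regions_of(n,t)[:4]:
            m=r["pixels"]; vv,uu=np.nonzero(m&(d>0)); 
            P=world(uu,vv,d[vv,uu],ci)
            if len(P)<5: print(t,len(P));continue
            top=P[P[:,2]>np.percentile(P[:,2],95)-4]
            print(t,round(r["conf"],2),np.round(r["extent"]),"top",top.mean(0).round(),"mid",((P.max(0)+P.min(0))/2).round())
E
```

```text
pics
{'time_s': 0.0, 'joints': array([ 9.63604403e-01,  3.13439632e-01,  1.49843833e+00,  9.26989125e-06,
        1.33097391e+00, -2.23379247e-01]), 'dq': array([ 0.00040279, -0.00032062, -0.00061465, -0.00140073,  0.00210003,
       -0.00224707]), 'tau': array([ 2.01480134e-04, -4.12270725e+01, -2.59739524e+01, -1.57718373e-04,
        4.25507053e-03,  1.94301117e-05]), 'eef_pos': array([196.44297598, 486.59217445, 230.7399029 ]), 'ee_rot': array([-2.58136230e-04,  1.90731629e-01,  9.81642017e-01, -5.74278402e-04]), 'force': array([ 1.14210878,  0.49080584, -0.2434992 ]), 'wrist_torque': array([-0.00804078,  0.02918332,  0.01202307]), 'grip_width': 0.9936879756953575} 18.700000000000003
scene {'vfov': 56.23408389340268, 'cx': 314.3119846548032, 'cy': 202.89505931083238, 'rvec': array([ 1.15095388,  2.23658538, -1.08793995]), 'tvec': array([ 292.27729979, -115.33818532, 1384.71967813])}
die_small 0.87 [440. 266.  24.  23.] top [386. 311.  59.] mid [384. 311.  37.]
die_small 0.65 [388. 242.  21.  26.] top [383. 158.  56.] mid [362. 158.  29.]
die_medium 0.72 [228. 207.  23.  19.] top 
[... 1409 characters left out ...]
 20.  20.] top [471. 306.  60.] mid [476. 306.  31.]
die_large 0.54 [217. 148.  14.  14.] top [581. 310.  60.] mid [586. 311.  30.]
crimper 0.83 [332. 129. 128. 118.] top [741.  90. 184.] mid [ 674. -100.   95.]
crimper 0.19 [217. 179.  19.  19.] top [470. 306.  60.] mid [472. 307.  31.]
dial 0.74 [373. 138.  19.  21.] top [ 612. -220.  156.] mid [ 610. -221.  137.]
dial_pointer 0.52 [372. 141.  19.  22.] top [ 612. -221.  156.] mid [ 610. -219.  137.]
adapter 0.51 [448. 153.   9.  10.] top [ 598. -510.   62.] mid [ 598. -510.   31.]
spanner 0.62 [455. 230.  23.  48.] top [ 330. -523.   10.] mid [ 324. -523.    5.]
die_tray 0.78 [217. 182.  47.  94.] top [471. 307.  15.] mid [477. 310.  23.]
```

```bash
python3 - <<'E'
from h import *
a=cv2.imread("pics/top1.png")
l=cv2.resize(a[120:230,160:280],None,fx=5,fy=5,interpolation=3)
r=cv2.resize(a[90:200,290:410],None,fx=5,fy=5,interpolation=3)
cv2.imwrite("pics/c1.png",cv2.resize(np.hstack([l,r]),(800,367)))
s=cv2.imread("pics/scene1.png"); cv2.imwrite("pics/c2.png",cv2.resize(s[170:350,150:480],(792,432),interpolation=3))
E
```

```text
(no output)
```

View pics/c1.png

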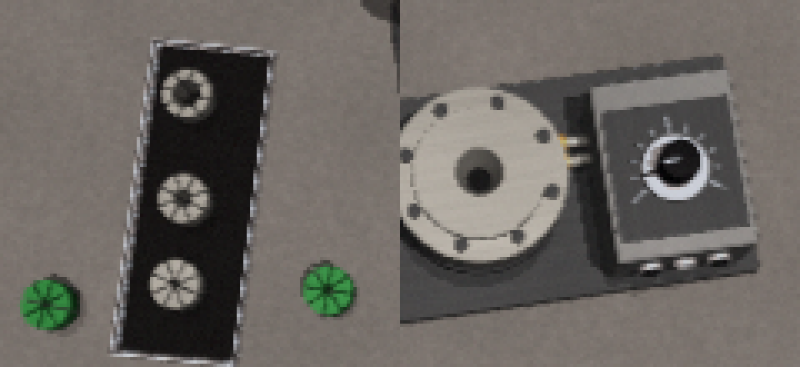

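View pics/c2.png

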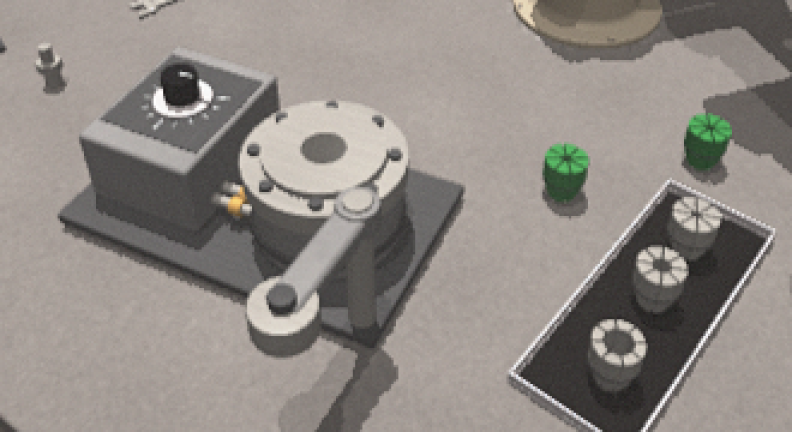

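The top view shows the tray row at the left. The nearest die, at about (386, 311) in the world, has the smallest bore, and two green look-alikes stand outside the tray. The dial pointer is near mark 0 or 1. I'll move above the die and look closer.

Call:
step_arm(plan="-24.2 -9.2 0 -15 100;-24.2 -9.2 0 -15 100;-24.2 -9.2 0 -15 100;-24.2 -9.2 0 -15 100;-24.2 -9.2 0 -15 100;-24.2 -9.2 0 -15 100;-24.2 -9.2 0 -15 100;-24.2 -9.2 0 -15 100")

```text
time_s: 1.8
eef_pos: [386.2, 311.1, 231.3]
ee_rot: [-0.0, 0.061, 0.998, 0.0]
force: [-0.2, -0.4, -0.1]
grip_width: 1.004
```

```bash
cat >> h.py <<'E'
def rot():
    s=readout.sense(); w,x,y,z=s["ee_rot"]
    from scipy.spatial.transform import Rotation as Q
    return np.array(s["eef_pos"]),Q.from_quat([x,y,z,w]).as_matrix()
def shift(T):
    p,R=rot(); return (R.T@(np.array(T)-p)/10).round(2)
E
python3 - <<'E'
from h import *
p,R=rot(); print(p.round(1),R.round(3).tolist())
im,d,ci=cap("wrist"); save("w1.png",im)
f,Rc,t=cam(ci); print("cam",(-Rc.T@t).round(), Rc[2].round(2))
for n in("die_small","die_tray"):
  for r in spotter.regions_of("wrist",n)[:4]:
    m=r["pixels"]; vv,uu=np.nonzero(m&(d>0)); P=world(uu,vv,d[vv,uu],ci)
    top=P[abs(P[:,2]-np.percentile(P[:,2],90))<4]
    (c,rad)=cv2.minEnclosingCircle(top[:,:2].astype(np.float32))
    print(n,r["conf"],np.round(r["extent"]),top.mean(0).round(1),np.round(c,1),round(rad,1))
print(readout.sense()["time_s"])
E
```

```text
[386.2 311.1 231.3] [[-0.993, 0.122, -0.0], [0.122, 0.993, 0.0], [0.0, 0.0, -1.0]]
cam [320. 319. 373.] [ 0.26 -0.03 -0.96]
die_small 0.85 [317. 178.  46.  47.] [383.8 309.9  57.6] [384.6 309.9] 25.0
die_small 0.8 [259.  40.  57.  62.] [235.4 270.6  54.5] [235.4 270.4] 25.3
die_small 0.79 [183. 191.  54.  49.] [382.1 156.1  54.5] [382.4 155.2] 25.6
die_small 0.62 [430. 143.  57.  51.] [359.8 438.8  54.5] [360.3 439.3] 25.4
die_tray 0.94 [320. 219. 115. 227.] [444.7 309.1   5. ] [465.2 308.9] 166.2
1.95
```

View pics/w1.png

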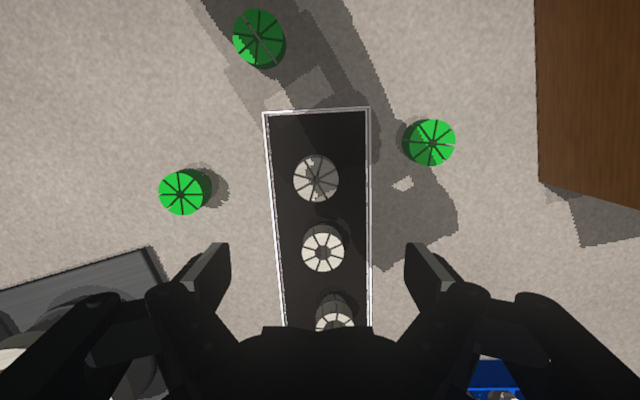

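The wrist picture shows the segmented small-bore die at (317, 178), with a top circle of radius 25 mm centred at (384.6, 309.9). I'll descend and grip it.

Call:
step_arm(plan="0.15 -0.14 4 0 100;0.15 -0.14 8 0 100;0.15 -0.14 12 0 100;0.15 -0.14 15 0 100;0.15 -0.14 17.5 0 100;0.15 -0.14 19 0 100;0.15 -0.14 20 0 100;0.15 -0.14 20 0 100", grip_force=80)

```text
time_s: 2.75
eef_pos: [384.0, 309.9, 30.5]
ee_rot: [-0.001, 0.06, 0.998, -0.0]
force: [0.7, 0.1, -0.6]
grip_width: 0.997
```

Call:
step_arm(plan="0 0 0 0 30;0 0 0 0 30;0 0 0 0 30;0 0 0 0 30;0 0 0 0 30;0 0 0 0 30;0 0 0 0 30", grip_force=80)

```text
time_s: 3.45
eef_pos: [385.3, 309.8, 32.6]
ee_rot: [0.001, 0.061, 0.998, 0.0]
force: [-1.6, -3.1, 8.5]
grip_width: 0.562
```

Call:
step_arm(plan="0 0 -1 0 30;0 0 -3 0 30;0 0 -6 0 30;0 0 -10 0 30;0 0 -14 0 30;0 0 -18 0 30;0 0 -20 0 30;0 0 -20 0 30")

```text
time_s: 4.25
eef_pos: [385.4, 310.0, 233.9]
ee_rot: [0.002, 0.061, 0.998, 0.001]
force: [-0.4, 0.9, -7.7]
grip_width: 0.561
```

```bash
python3 - <<'E'
from h import *
s=readout.sense();print(s["force"].round(1),s["grip_width"],s["eef_pos"].round(1))
for n in("top","scene"):
    im,d,ci=cap(n)
    vv,uu=np.nonzero(d>0);P=world(uu,vv,d[vv,uu],ci)
    k=(abs(P[:,2]-135)<5)&(abs(P[:,0]-600)<150)&(P[:,1]>-180)&(P[:,1]<80)
    Q=P[k]; 
    # hole: grid occupancy
    c,r=cv2.minEnclosingCircle(Q[:,:2].astype(np.float32)); print(n,len(Q),Q.mean(0).round(1),np.round(c,1),round(r,1),Q[:,2].std())
    k2=(P[:,2]>85)&(P[:,2]<128)&(np.hypot(P[:,0]-c[0],P[:,1]-c[1])<30); H=P[k2]; print("hole",len(H),H.mean(0).round(1))
    save("b_%s.png"%n,im)
E
```

```text
[-0.4  0.9 -7.7] 0.5606535568600958 [385.4 310.  233.9]
top 1184 [595.3 -24.5 134.4] [609.5  -9.1] 104.1 2.3243308648910666
hole 105 [602.8 -21.7 109.7]
scene 1511 [599.7 -21.5 134.4] [596.3 -23. ] 81.3 1.4431953660530097
hole 141 [585.  -33.8 117.3]
```

```bash
python3 - <<'E'
from h import *
for n in("top","scene"):
    im,d,ci=cap(n); vv,uu=np.indices(d.shape).reshape(2,-1)
    P=world(uu,vv,d[vv,uu],ci)
    L=np.array([plane(u,v,135,ci) for u,v in zip(uu[::1],vv)]) if 0 else None
    f,R,t=cam(ci); c=-R.T@t; r=np.stack([(uu-ci["cx"])/f,(vv-ci["cy"])/f,np.ones(len(uu))],-1)@R
    L=c+r*((135-c[2])/r[:,2])[:,None]
    flat=np.median(P[(d[vv,uu]>0)&(np.hypot(L[:,0]-598,L[:,1]+23)<55)&(np.hypot(L[:,0]-598,L[:,1]+23)>35),2]); print(n,"flat z",flat)
    g=np.array([598,-23.])
    for _ in range(5):
        k=(np.hypot(*(L[:,:2]-g).T)<38)&((P[:,2]<flat-4)|(d[vv,uu]==0)); g=L[k,:2].mean(0)
    # luminance check: dark pixels of disc
    print("hole",k.sum(),g.round(1),"ext",np.ptp(L[k,:2],axis=0).round(), "equiv dia",2*np.sqrt(k.sum()/np.pi*np.median(np.abs(P[k,2]*0+1))))
    k=(abs(P[:,2]-flat)<3)&(np.hypot(*(L[:,:2]-g).T)<75)
    print("disc r max percentiles",[np.percentile(np.hypot(*(L[k,:2]-g).T)[s],97).round(1) for s in [ (L[k,0]>g[0]+20),(L[k,0]<g[0]-20),(L[k,1]>g[1]+20),(L[k,1]<g[1]-20)]])
    m=cv2.cvtColor(im,cv2.COLOR_RGB2GRAY)[vv,uu]
    kd=np.hypot(*(L[:,:2]-g).T)<29; th=cv2.threshold(m[kd].reshape(-1,1),0,255,cv2.THRESH_OTSU)[0]
    kk=kd&(m<th); print("dark",kk.sum(),((L[kk,:2].max(0)+L[kk,:2].min(0))/2).round(1),L[kk,:2].mean(0).round(1))
    # dial top
    for r0 in spotter.regions_of(n,"dial")[:1]:
        q=P[(r0["pixels"][vv,uu])]; T=q[abs(q[:,2]-155)<4]; print("dial top",T.mean(0).round(1),((T.max(0)+T.min(0))/2).round(1),len(T))
s=readout.sense(); print(s["joints"].round(2),s["time_s"])
E
```

```text
top flat z 134.6444556641207
hole 165 [595.3 -26.5] ext [66. 58.] equiv dia 14.494292838262302
disc r max percentiles [np.float64(70.4), np.float64(70.6), np.float64(67.3), np.float64(70.7)]
dark 155 [595. -27.] [596.4 -27. ]
dial top [ 610.2 -220.4  155. ] [ 609.6 -220.8  155. ] 98
scene flat z 134.7706467408599
hole 165 [597.9 -22. ] ext [44. 42.] equiv dia 14.494292838262302
disc r max percentiles [np.float64(69.8), np.float64(68.8), np.float64(68.1), np.float64(68.9)]
dark 188 [596.4 -24.2] [597.3 -23.8]
dial top [ 611.5 -217.6  154.2] [ 610.4 -217.4  153.9] 115
[ 0.44  0.25  1.59  0.    1.31 -1.01] 4.55
```

Call:
step_arm(plan="-1 -2 -1 5 30;-4 -5 -2 13 30;-7 -9.5 -2 21 30;-10 -14 -2 30 30;-13 -18.5 -2 38 30;-16 -23 -2 46 30;-19 -27.5 -2 54 30;-22 -32 -2 62 30;-24.5 -36 -2 70 30;-26 -39 -2 78 30")

```text
time_s: 5.55
eef_pos: [594.1, -106.2, 250.0]
ee_rot: [-0.001, 0.678, 0.735, -0.0]
force: [0.8, 0.3, -6.4]
grip_width: 0.563
```

```bash
python3 - <<'E'
from h import *
p,R=rot(); print(p.round(1),R[:2,:2].round(3).tolist())
im,d,ci=cap("wrist"); save("w2.png",im)
P=[597.5,-23,135]; print("exp",proj(P,ci), "dial", proj([611,-218,155],ci),readout.sense()["force"].round(1))
E
```

```text
[ 594.1 -106.2  250. ] [[-0.082, 0.997], [0.997, 0.082]]
exp (np.float64(329.3053992172159), np.float64(98.72377249829259)) dial (np.float64(325.3412250260548), np.float64(314.6365873596847)) [-6.  -8.1 -8.3]
```

View pics/w2.png

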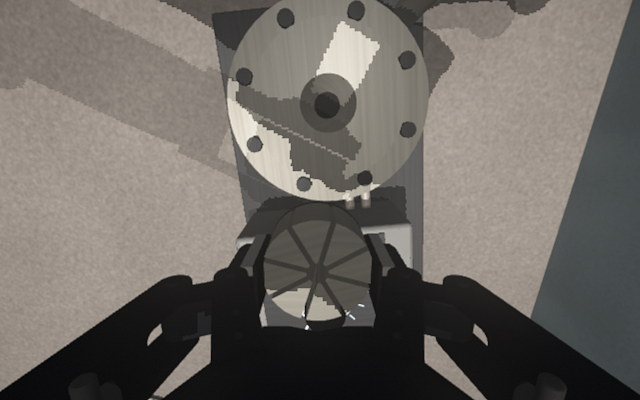

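The bowl rim is at about (328, 102), against a prediction of (329, 99). The held die is at about (318, 265). I'll measure both from depth.

```bash
python3 - <<'E'
from h import *
p,R=rot();im,d,ci=cap("wrist")
f,Rc,t=cam(ci);c=-Rc.T@t
vv,uu=np.indices(d.shape).reshape(2,-1); D=d[vv,uu]; P=world(uu,vv,D,ci)
r=np.stack([(uu-ci["cx"])/f,(vv-ci["cy"])/f,np.ones(len(uu))],-1)@Rc
L=c+r*((135-c[2])/r[:,2])[:,None]
g=np.array([597.5,-23.]); rr=np.hypot(*(L[:,:2]-g).T)
flat=np.median(P[(rr>32)&(rr<50)&(D>0),2])
k=(rr<35)&(P[:,2]<flat-2.5)&(vv<180); cc,ra=cv2.minEnclosingCircle(L[k,:2].astype(np.float32))
print("flat",flat,"rim mean",L[k,:2].mean(0).round(1),np.round(cc,1),round(ra,1),k.sum())
# held die
k=(D>0)&(abs(uu-318)<70)&(vv>195)&(vv<330)&(D<260)&(abs(uu-318)<50)
Z=P[k][:,2]; h,e=np.histogram(Z,bins=np.arange(180,330,2)); print([(int(a),int(b)) for a,b in zip(e,h) if b>80])
zt=e[h.argmax()]+1; T=P[k&(abs(P[:,2]-zt)<3)]
print("die top z",zt,T.mean(0).round(1),((T.max(0)+T.min(0))/2).round(1),np.ptp(T,axis=0).round(1),"tcp",p.round(1),rot()[0].round(1))
A=np.linalg.lstsq(np.c_[T[:,:2]-T[:,:2].mean(0),np.ones(len(T))],T[:,2],rcond=None)[0];print("slope",A.round(3))
s=readout.sense();print(s["force"].round(1),s["joints"].round(2),s["time_s"])
print("shift to bowl",shift([597.5,-23,250]))
E
```

```text
flat 133.68271070828544 rim mean [596.9 -26.1] [596.8 -26.3] 23.3 2516
[(246, 129), (248, 146), (250, 93), (252, 114), (254, 130), (256, 131), (258, 176), (260, 167), (262, 180), (264, 227), (266, 277), (268, 394), (270, 606), (272, 3215), (274, 3825), (320, 215)]
die top z 275 [ 595.8 -111.9  274. ] [ 596.4 -113.1  274.1] [45.4 50.5  4.1] tcp [ 595.5 -113.7  249.1] [ 594.4 -110.   248.8]
slope [-5.00000e-03 -4.00000e-03  2.74028e+02]
[-1.1  1.  -7.2] [-0.38  0.48  1.21 -0.    1.45 -0.45] 5.65
shift to bowl [ 8.65  0.99 -0.13]
```

Call:
step_arm(plan="0 0 0 8 30;0 0 0 8 30;0 0 0 8 30;0 0 0 8 30;0 0 0 8 30;0 0 0 8 30")

```text
time_s: 6.25
eef_pos: [593.5, -104.1, 251.3]
ee_rot: [0.0, 0.725, 0.689, -0.0]
force: [0.4, 0.2, -6.5]
grip_width: 0.562
```

```bash
cat > m.py <<'E'
from h import *
p,R=rot();im,d,ci=cap("wrist")
f,Rc,t=cam(ci);c=-Rc.T@t
vv,uu=np.indices(d.shape).reshape(2,-1); D=d[vv,uu]; P=world(uu,vv,D,ci)
r=np.stack([(uu-ci["cx"])/f,(vv-ci["cy"])/f,np.ones(len(uu))],-1)@Rc
L=c+r*((135-c[2])/r[:,2])[:,None]
g=np.array([597.,-24.5]); rr=np.hypot(*(L[:,:2]-g).T)
flat=np.median(P[(rr>32)&(rr<50)&(D>0),2])
k=(rr<35)&(P[:,2]<flat-2.5)&(vv<180); cc,ra=cv2.minEnclosingCircle(L[k,:2].astype(np.float32))
print("flat",flat,"rim mean",L[k,:2].mean(0).round(1),np.round(cc,1),round(ra,1),k.sum())
k=(D>0)&(abs(uu-318)<50)&(vv>195)&(vv<330)&(abs(P[:,2]-p[2]-25)<3);T=P[k]
tp=np.array([[*x] for x in T[:,:2]],np.float32); w=np.hypot(*(tp-np.median(tp,0)).T)<30
print("die top",T.mean(0).round(1),np.round(cv2.minEnclosingCircle(tp[w]),1) if 0 else cv2.minEnclosingCircle(tp[w]),"tcp",p.round(1),rot()[0].round(1))
s=readout.sense();print(R[:2,:2].round(3).tolist(),s["force"].round(1),s["time_s"])
E
python3 m.py
```

```text
flat 133.66956660578484 rim mean [597. -26.] [597.  -26.3] 23.3 2384
die top [ 594.  -102.3  276.2] ((593.8330688476562, -103.71070861816406), 25.546611785888672) tcp [ 593.5 -104.1  251.3] [ 593.5 -104.2  251.3]
[[0.051, 0.999], [0.999, -0.051]] [ 0.8 -0.1 -6.2] 6.3
```

Call:
step_arm(plan="3 -0.05 0 0 30;6 -0.05 1 0 30;7.85 -0.05 3 0 30;7.85 -0.05 5.5 0 30;7.85 -0.05 7.5 0 30;7.85 -0.05 8.5 0 30;7.85 -0.05 9 0 30;7.85 -0.05 9 0 30")

```text
time_s: 7.1
eef_pos: [597.3, -26.1, 161.5]
ee_rot: [0.0, 0.725, 0.688, 0.0]
force: [-0.2, -0.1, -7.7]
grip_width: 0.561
```

Call:
step_arm(plan="0 0 0.3 0 30;0 0 0.6 0 30;0 0 0.9 0 30;0 0 1.2 0 30;0 0 1.4 0 30;0 0 1.4 0 30")

```text
time_s: 7.7
eef_pos: [597.0, -25.9, 147.0]
ee_rot: [-0.0, 0.725, 0.688, -0.0]
force: [-0.1, -0.2, -7.0]
grip_width: 0.558
```

Call:
step_arm(plan="0 0 0.1 0 30;0 0 0.2 0 30;0 0 0.3 0 30;0 0 0.4 0 30;0 0 0.4 0 30;0 0 0.4 0 30")

```text
time_s: 8.3
eef_pos: [597.0, -26.2, 143.3]
ee_rot: [0.0, 0.725, 0.688, -0.0]
force: [-2.8, -3.4, -5.5]
grip_width: 0.563
```

Call:
step_arm(plan="0 0 0.05 0 30;0 0 0.1 0 30;0 0 0.15 0 30;0 0 0.15 0 30")

```text
time_s: 8.7
eef_pos: [596.8, -26.5, 142.2]
ee_rot: [0.0, 0.725, 0.688, -0.001]
force: [-5.2, -4.5, -2.0]
grip_width: 0.559
```

Call:
step_arm(plan="0 0 0 0 62;0 0 0 0 70;0 0 0 0 85;0 0 0 0 100;0 0 0 0 100;0 0 -2 0 100;0 0 -5 0 100;0 0 -9 0 100;-8 0 -11 0 100;-8 0 -11 0 100")

```text
time_s: 9.7
eef_pos: [593.2, -107.3, 253.7]
ee_rot: [0.002, 0.725, 0.689, 0.001]
force: [-0.3, 0.5, -1.5]
grip_width: 0.992
```

Call:
step_arm(plan="-5 0.5 0 0 100;-10 0.9 0 0 100;-15 0.9 0 0 100;-20 0.9 0 0 100;-20.5 0.9 0 0 100;-20.5 0.9 0 0 100;-20.5 0.9 0 0 100")

```text
time_s: 10.4
eef_pos: [591.6, -309.9, 251.9]
ee_rot: [-0.0, 0.725, 0.689, 0.0]
force: [0.9, 0.2, 0.2]
grip_width: 0.999
```

```bash
python3 - <<'E'
from h import *
p,R=rot(); print(p.round(1),R[:2,:2].round(3).tolist())
im,d,ci=cap("wrist"); save("w3.png",im); print(proj([597,-26,168],ci),proj([610,-219,155],ci))
vv,uu=np.nonzero(d>0);P=world(uu,vv,d[vv,uu],ci)
k=(np.hypot(P[:,0]-597,P[:,1]+26)<28)&(P[:,2]>155); T=P[k]
if len(T): print("die top",T.mean(0).round(1),cv2.minEnclosingCircle(T[:,:2].astype(np.float32)))
k=(np.hypot(P[:,0]-597,P[:,1]+26)<60)&(np.hypot(P[:,0]-597,P[:,1]+26)>35); print("flat",np.median(P[k,2]))
k=(np.hypot(P[:,0]-610,P[:,1]+219)<26)&(abs(P[:,2]-155)<5); T=P[k]
print("knob top",T.mean(0).round(1),cv2.minEnclosingCircle(T[:,:2].astype(np.float32)))
E
```

```text
[ 591.6 -309.9  251.9] [[0.051, 0.999], [0.999, -0.051]]
(np.float64(299.9965583314862), np.float64(-290.4890624185051)) (np.float64(334.68079247127565), np.float64(84.59406211322131))
flat nan
knob top [ 611.3 -221.6  153.6] ((611.3353881835938, -222.06204223632812), 20.171329498291016)
  return _methods._mean(a, axis=axis, dtype=dtype,
  ret = ret.dtype.type(ret / rcount)
```

View pics/w3.png

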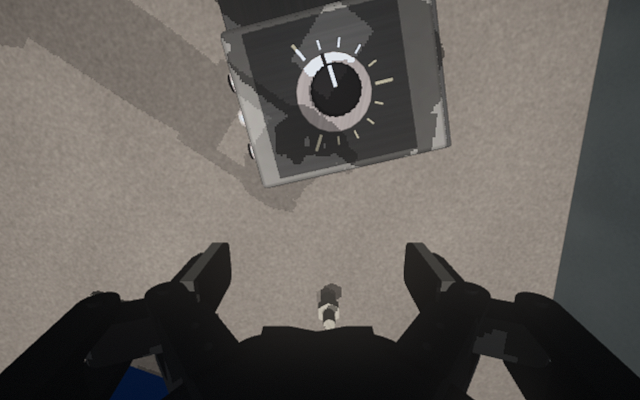

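The dial is centred at about (334, 91). The long marks are at (297, 51) for 0, (384, 81) for 5 and (319, 144) for 10. The pointer at (324, 58) lies 95° anticlockwise of mark 5, which is click 1, so it needs 5 clicks (+120°) clockwise.

Call:
step_arm(plan="4 0.75 0 0 100;8.9 1.5 2 0 100;8.9 1.5 5 0 100;8.9 1.5 8 0 100;8.9 1.5 10 0 100;8.9 1.5 11.5 0 100;8.9 1.5 12.3 0 100;8.9 1.5 12.3 0 100", grip_force=60)

```text
time_s: 11.25
eef_pos: [610.8, -221.7, 128.3]
ee_rot: [-0.001, 0.725, 0.689, -0.0]
force: [-0.5, -1.2, 0.1]
grip_width: 1.0
```

Call:
step_arm(plan="0 0 0 0 20;0 0 0 0 20;0 0 0 0 20;0 0 0 0 20;0 0 0 0 20;0 0 0 0 20;0 0 0 0 20;0 0 0 0 20")

```text
time_s: 12.05
eef_pos: [610.9, -222.9, 129.9]
ee_rot: [0.0, 0.725, 0.688, -0.0]
force: [-2.8, 0.4, 6.7]
grip_width: 0.45
```

Call:
step_arm(plan="0 0 0 6 20;0 0 0 12 20;0 0 0 18 20;0 0 0 24 20;0 0 0 30 20;0 0 0 36 20;0 0 0 42 20;0 0 0 48 20;0 0 0 54 20;0 0 0 60 20")

```text
time_s: 13.05
eef_pos: [610.1, -222.5, 129.8]
ee_rot: [-0.001, 0.973, 0.232, -0.001]
force: [-9.5, 4.7, 8.7]
grip_width: 0.45
```

Call:
step_arm(plan="0 0 0 6 20;0 0 0 12 20;0 0 0 18 20;0 0 0 24 20;0 0 0 30 20;0 0 0 36 20;0 0 0 42 20;0 0 0 48 20;0 0 0 54 20;0 0 0 60 20")

```text
time_s: 14.05
eef_pos: [610.2, -221.5, 129.8]
ee_rot: [-0.001, 0.958, -0.286, -0.001]
force: [-9.4, 7.2, 9.9]
grip_width: 0.45
```

Call:
step_arm(plan="0 0 0 0 20;0 0 0 0 20;0 0 0 0 20;0 0 0 0 100;0 0 0 0 100;0 0 0 0 100;0 0 0 0 100;0 0 0 0 100;0 0 -4 0 100;0 0 -8 0 100")

```text
time_s: 15.05
eef_pos: [610.5, -222.7, 209.0]
ee_rot: [-0.0, 0.959, -0.284, -0.001]
force: [0.2, -0.2, 0.5]
grip_width: 0.997
```

```bash
python3 - <<'E'
from h import *
p,R=rot(); print(p.round(1),R[:2,:2].round(3).tolist(),readout.sense()["joints"].round(2),readout.sense()["time_s"])
x=R[:,0]*-1; print("to view dial, TCP shift", shift([p[0]-90*R[0,0]-0,p[1]-90*R[1,0],250]),"->",(p-90*R[:,0]).round())
E
```

```text
[ 610.5 -222.7  209. ] [[0.839, -0.545], [-0.545, -0.839]] [-0.53  0.61  1.1  -0.    1.43  1.62] 15.05
to view dial, TCP shift [-9.01  0.   -4.08] -> [ 535. -174.  209.]
```

Call:
step_arm(plan="-1 0 -3 0 100;-5 0 -6 0 100;-9 0 -7 0 100;-11 0 -7 0 100;-11 0 -7 0 100;-11 0 -7 0 100;-11 0 -7 0 100")

```text
time_s: 15.75
eef_pos: [519.2, -163.4, 278.4]
ee_rot: [-0.0, 0.959, -0.284, -0.0]
force: [0.6, -0.5, -0.1]
grip_width: 0.998
```

```bash
python3 - <<'E'
from h import *
p,R=rot(); print(p.round(1))
im,d,ci=cap("wrist"); save("w4.png",im); print("die",proj([597,-26,168],ci),"knob",proj([611,-221,155],ci))
vv,uu=np.nonzero(d>0);P=world(uu,vv,d[vv,uu],ci); q=np.hypot(P[:,0]-597,P[:,1]+26)
T=P[(q<28)&(P[:,2]>158)]
if len(T): print("die top",T.mean(0).round(1),T.std(0).round(1),cv2.minEnclosingCircle(T[:,:2].astype(np.float32)),"flat",np.median(P[(q<60)&(q>35),2]))
u,v=map(int,proj([611,-221,121],ci)); c=im[max(v-70,0):v+70,max(u-90,0):u+90]; print(u,v)
sc,ds,cs=cap("scene"); vv,uu=np.nonzero(ds>0);P=world(uu,vv,ds[vv,uu],cs); q=np.hypot(P[:,0]-597,P[:,1]+24)
T=P[(q<28)&(P[:,2]>158)]; print("scene die",T.mean(0).round(1) if len(T) else 0,np.percentile(T[:,2],[10,50,90]) if len(T) else 0)
a,b=map(int,proj([597,-24,150],cs)); e=sc[b-50:b+50,a-65:a+65]
save("w4c.png",np.hstack([cv2.resize(c,(400,int(400*c.shape[0]/c.shape[1])),interpolation=3)[:300],np.zeros((0,0,3),np.uint8)]) if 0 else np.hstack([cv2.resize(c,(400,310)),cv2.resize(e,(400,310),interpolation=3)]))
E
```

```text
[ 519.2 -163.4  278.4]
die (np.float64(143.02085734624532), np.float64(206.10171988603403)) knob (np.float64(314.89547407104953), np.float64(67.42383177665218))
die top [597.  -29.1 165.3] [12.8 13.4  1.9] ((596.5796508789062, -27.261960983276367), 25.64207649230957) flat 133.59678124693755
315 73
scene die [598.3 -21.5 165.9] [161.40113749 166.68828774 168.34350338]
```

View pics/w4c.png

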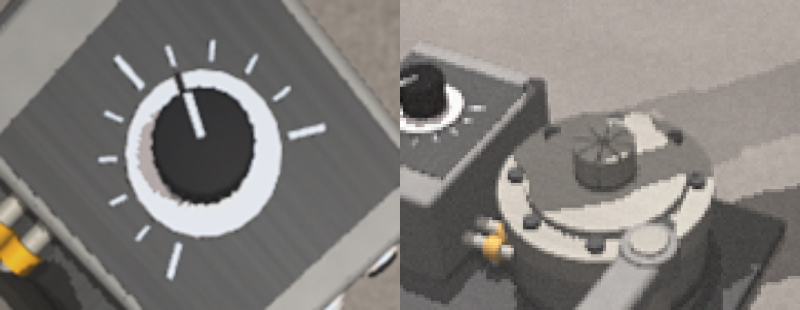

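The left crop shows the pointer on the short mark one clockwise past the long middle mark at (128, 72), which is mark 6. The right crop shows the die upright in the bowl. I'll check its seating depth and tilt, then hand in.

```bash
python3 - <<'E'
from h import *
im,d,ci=cap("wrist")
vv,uu=np.nonzero(d>0);P=world(uu,vv,d[vv,uu],ci); q=np.hypot(P[:,0]-596.6,P[:,1]+27)
T=P[(q<23)&(q>7)&(P[:,2]>162)]; F=np.median(P[(q<60)&(q>35),2])
A=np.linalg.lstsq(np.c_[T[:,:2]-T[:,:2].mean(0),np.ones(len(T))],T[:,2],rcond=None)[0]
top=np.median(T[:,2])-F; tilt=np.hypot(*A[:2]); s=readout.sense()
print("top above flat",top,"(home 33) tilt",tilt,s["force"].round(1),s["time_s"])
if top<35.5 and tilt<0.06: print(workorder.finish_job())
E
```

```text
top above flat 32.42715405964378 (home 33) tilt 0.004528065913589488 [0.2 1.1 0.2] 15.9
the job is handed in; nothing more can be done
None
```

I put the smallest-bore die set in the crimper's bowl, set the dial to 6, let go of everything and handed the job in at about 16 s. The hand-in gives no verdict, so these are my own last checks:

- **Die set:** its top is 32.4 mm above the flat steel, and fully home is 33 mm. The tilt is about 0.005 rad.
- **Die centring:** the wrist camera puts its axis about 1 mm from the bowl centre measured by the same camera.
- **Dial:** it started at mark 1 and I turned it 120° clockwise. The last picture shows the pointer on the short mark just past the long middle mark, which is 6.
- **Gripper:** it is open and clear of everything, and the wrist force reads about zero.

**Camera disagreement:** the cameras differed by 3 to 5 mm in y for the bowl, with the scene camera giving -22 to -24 mm and the wrist and top cameras about -26 mm. I used the wrist camera's value. There was a light side force of about 7 N as the die seated, and the die settled home on release.

I did not measure the other two die sets, the spanner or the adapter again at the end. The arm met no unexpected contact force along the way.

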